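# Roll the reagent bottle into the green bay with the tilt tray's jog stick

## Task

Push the yellow-knobbed jog stick of the tilting tray over towards the end marked by the green post and hold it over until the amber bottle has rolled under the guard hoop and lies still against that end of the tray; then let the stick come back to its centre. The bottle must not go into the red post's end. Work the stick only: do not touch the tray or the bottle, and leave the glassware around it standing where it is.

Things in the scene. Friction and masses are not known exactly. Their poses are not given: they have to be found in the camera images.
- rocker: Fixed tilting-tray machine, placed anew each time (yaw up to 20 degrees): white base 330 x 240 x 25 mm, origin at the centre of its underside, on the bench. x points from stick to tray (away from the robot), y along the tray's lane, z up. Grey stick console 100 mm in x, 130 mm in y, top 50 mm above the bench, centred at x = -115 mm; tray centred at x = +68 mm.
- stick (a joint): Tilt of the sprung jog stick, rad: 0 upright, positive leans to the machine's +y, negative to -y; stops at -0.4 and 0.4. Springs back by itself, 4 N m/rad (10 N at the knob for 0.3 rad). The tray tilts half as far: the end that the stick leans to goes down. The bottle rolls from about 0.15 rad, briskly at 0.25 to 0.35. Released with the bottle in a bay, it rests within 0.03 rad of 0.
- stick_knob (a point): Centre of the yellow ball knob (42 mm diameter) on the jog stick; moves with it, 120 mm above its pivot, 175 mm above the bench when upright. Below it a steel shaft of 16 mm diameter, then a rubber boot from 76 mm above the bench down. The pivot axis is the machine's x, at y = 0, x = -115 mm, 55 mm up. 130 mm or more is free to the stick's +y and -y sides.
- tray: Aluminium tray, 316 mm along machine y, 120 mm in x, near side at x = 8 mm, side walls up to 108 mm above the bench; origin on its tilt axis, 75 mm up. Floor: shallow hollow in the middle where the bottle starts, ridge 3 mm high 40 mm to each side, then a fall to a bay at each end. Two steel guard hoops, tops 163 mm up, span it 55 mm either side of the middle. Do not touch.
- bottle: Loose amber bottle with white cap lying on its side across the lane, so that it rolls along the tray; 56 mm diameter, 94 mm long with cap, about 0.12 kg. Origin at the centre of its barrel, its x axis along the bottle (cap end +x). Starts in the middle of the tray. Not to be touched.
- green_bay (a point): Where the bottle's centre lies, when the tray is level, in the end bay beside the green post: 122 mm along the lane from the tray's middle (at machine +y or -y: it changes), about 111 mm above the bench. The green post stands fixed 120 mm beyond this point in machine x, past the tray's far side: grey post with a green dome, 126 mm tall, dome 48 mm wide. The green and red posts may change places.
- red_bay (a point): The like point in the opposite end bay, beside the red post (the same post with a red dome).
- beaker: Bystander: loose clear glass beaker, 70 mm diameter, 95 mm tall, upright; origin at the centre of its underside. Leave it.
- wash_bottle: Bystander: loose white bottle with red cap, 60 mm diameter, 160 mm tall, upright; origin at the centre of its underside. Leave it.
- jar: Bystander: loose white jar with blue cap, 72 mm diameter, 90 mm tall, upright; origin at the centre of its underside. Leave it.
Mind the look-alikes: they are no part of the job. There is more than one size of the part that bears green_bay; the job needs the smallest.

How it is judged:
On the way:
1. the bottle lies still in the green post's bay while the stick is still held over (horizontal distance between bottle and green_bay below 0.025 m and linear speed of bottle below 0.03 m/s and (value of joint stick above 0.12 rad or value of joint stick below -0.12 rad)), for 0.3 s.
At the end, for the whole second after the job is handed in: The bottle lies still (under 30 mm/s) in the tray with its centre within 25 mm horizontally of the green bay point, and the stick is back within 0.07 rad of centre (horizontal distance between bottle and green_bay below 0.025 m and linear speed of bottle below 0.03 m/s and value of joint stick between -0.07 and 0.07 rad); the robot touches nothing.
It fails at once if the bottle goes into the red post's bay (horizontal distance between bottle and red_bay below 0.04 m).
It fails at once if the robot touches the bottle or the tray (contact force between any of the fingers, the arm and bottle above 1 N or contact force between any of the fingers, the arm and tray above 1 N).
It fails at once if a bystander is moved over 30 mm or tipped ((distance of beaker from where it was at the start of the episode above 0.03 m or angle between beaker's own z axis and vertical above 0.35 rad) or (distance of wash_bottle from where it was at the start of the episode above 0.03 m or angle between wash_bottle's own z axis and vertical above 0.35 rad) or (distance of jar from where it was at the start of the episode above 0.03 m or angle between jar's own z axis and vertical above 0.35 rad)).
It also fails if it takes over 38 s, if anything falls off the work surface, if the arm or the gripper's body presses on something with over 40 N, if the wrist force passes 120 N, or if a joint passes its speed limit or range.

## Robot

A 7-joint arm with a two-finger parallel gripper is mounted at the origin on the work surface. World frame = base frame: x ahead of the robot, y to its left, z up, the work surface at z = 0. Lengths are in m, angles in rad, forces in N, time in s.
With the tool pointing down it reaches from about 0.425 to 0.925 m from the base axis. Payload 6.8 kg.
Tool frame: the origin (TCP) lies between the finger pads; the fingertips stand r.tcp_to_tips ahead of it and the grasp point (between the pads) lies 3 mm ahead of it (r.tcp_to_tips is the distance from the TCP to the fingertips, in m); z points along the fingers, y is the line along which they close (so a half turn about z gives the same grasp; the last joint's range is limited). The gripper opens to 85 mm and grips with 20 to 120 N. Pads are 22 mm wide; open, the fingers measure 114 mm over their backs; the gripper's body (76 mm by 85 mm) begins 54 mm behind the grasp point. The pads swing forward as they close: fully open they stand 13 mm farther back than shut.
Start: joints at [1.07, 0.477, 0.022, 1.555, -0.011, 1.109, -0.083], TCP at [0.258, -0.624, 0.253] pointing down, gripper open.
Joint ranges: [-2.96, 2.96], [-0.34, 2.1], [-1.41, 1.46], [0.24, 2.44], [-1.37, 4.51], [0.17, 1.92], [-2.96, 2.96]. Speed limits (rad/s): [2.39, 2.39, 3.14, 3.14, 3.14, 3.14, 3.14].

## Interface

Orientations are given as a rotation vector (axis times angle).
In Python, from bench import r gives the robot as it stands. The module is installed in compiled form; this text tells all that it offers.
- The arm moves only by the tool step_arm, never from a script. Its argument "moves" is a list of rows, each an object of numbers: "rx", "ry", "rz": the turn, a rotation vector about the tool's x, y, z in degrees; "dx", "dy", "dz": the shift along the tool's x, y, z in mm; "gripper": the opening, from -1 (shut) to 1 (fully open). In form: [{"rx": .., "ry": .., "rz": .., "dx": .., "dy": .., "dz": .., "gripper": ..}, ...]. A call has 1 to 20 rows; each row shifts and turns the commanded pose from where the row before left it, along the tool's axes as they then stand; what a row does not reach is not made up. A row lasts 1/8 s, in which the tool goes at most 62.5 mm and 10.7 degrees, less where a joint would pass 70% of its speed; a pose out of reach is approached as far as the arm can. A call is refused whole if a number of a shift passes 62.5 or a number of a turn 10.7, either way. A call with a gripper value outside its range is refused whole. The fingers move at their own pace and stop on an object; "grip_force" is the grip in N (left out, the last holds). Time passes only in rows, so rows that do not move let the fingers close. It gives the time, the measured TCP pose, the force, the opening and the grip force at its end, in the units of the state.
- r.get_obs(): the state, without advancing time (a new reading comes with each control period).
- r.grab_frame(name): name is "scene" or "top" or "wrist"; returns the picture (480x640x3 uint8, blue, green, red); there is no depth.
- r.camera_info(name): a dict with "mtx" (3x3 intrinsics, pixels), "rvec" (rotation vector, rad) and "tvec" (3), from world to camera coordinates, as OpenCV has them. Camera axes: x right, y down, z forward; pixel columns grow to the right and rows downward; lengths in m; the calibration is good to about 2 mm. A picture is of the moment at which its call begins: read the wrist's pose just before it. camera_info takes no time and is no camera call; for the wrist camera it gives the pose at the moment of the call.
- r.hand_in(): hands the job in; it is judged then, once.
The state is a dict: "clock": time; "joints": joint angles; "qvel": joint speeds; "tau": joint torques, N m; "tcp_pos": TCP position; "orientation": TCP orientation; "contact_force": force on the tool from outside, world axes, zero at the start; "moment": the same for the moment, N m; "grip_width": finger opening in m; "gripper_force": force on a finger pad.
Only numpy, scipy, OpenCV 4.12 (cv2) and the standard library are available. Lean on these libraries where they do the work, as an engineer would, in place of code of your own. Each camera call takes 0.05 s, during which the arm holds its last target. There are 200 camera calls.

## Working session

There is one attempt and no reset: what is moved stays moved. The work goes in short steps, Python scripts to look and compute and a tool call to move; the robot and the scene stay as the last step left them, time stands still between calls to the robot, and variables do not carry over. Pictures are saved under pics/ and viewed, at most 10 in all, crops included, and the job is handed in when it is done.

Besides the shell and the picture viewer there is one more tool, called after "Request:" by a JSON object that holds its "name" and its "arguments". step_arm: Moves the arm, as the interface text tells. Its arguments: {"type":"object","properties":{"moves":{"type":"array","items":{"type":"object","properties":{"rx":{"type":"number"},"ry":{"type":"number"},"rz":{"type":"number"},"dx":{"type":"number"},"dy":{"type":"number"},"dz":{"type":"number"},"gripper":{"type":"number"}}}},"grip_force":{"type":"number"}},"required":["moves"]}

```bash
mkdir -p pics; python3 - <<'E'
from bench import r
import cv2
for n in("scene","top"):
    cv2.imwrite(f"pics/{n}0.png",r.grab_frame(n))
o=r.get_obs();print(o['clock'],o['tcp_pos'],o['orientation'],r.tcp_to_tips)
E
```

```text
0.1 [ 0.25816408 -0.62313781  0.25241429] [-3.07961453e+00 -6.12712399e-01  6.81129469e-04] 0.022
```

View pics/scene0.png

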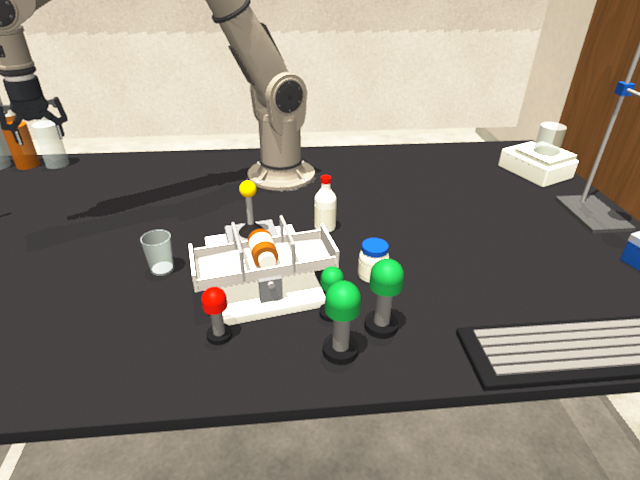

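View pics/top0.png

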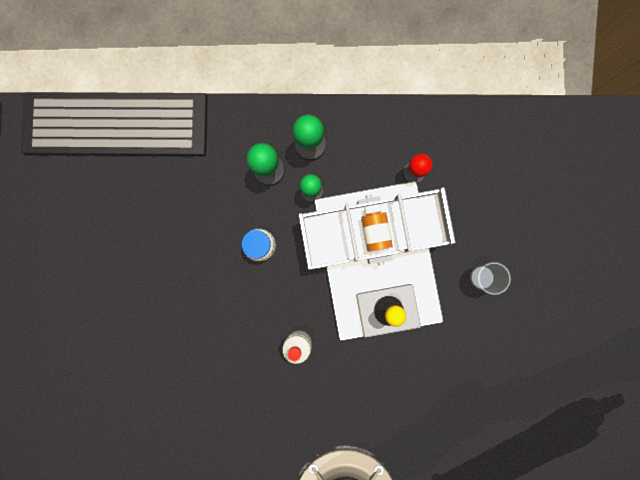

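The small green post is at top (311,185), on machine +y (image left). The knob is at (396,315), and the base's near corners are at (340,340) and (442,322), so yaw is about +10°. The path on both sides of the stick is clear.

```bash
cat > h.py <<'E'
import numpy as np,cv2
from bench import r
def ray(n,u,v,z):
    c=r.camera_info(n);K=np.array(c['mtx'],float);R=cv2.Rodrigues(np.array(c['rvec'],float))[0];t=np.array(c['tvec'],float).ravel()
    p=-R.T@t;d=R.T@np.linalg.inv(K)@[u,v,1]
    return p+d*(z-p[2])/d[2]
def blob(n,img,lo,hi):
    m=cv2.inRange(cv2.cvtColor(img,cv2.COLOR_BGR2HSV),lo,hi)
    k,l,s,c=cv2.connectedComponentsWithStats(m)
    return [(s[i,4],c[i]) for i in range(1,k) if s[i,4]>60]
E
python3 - <<'E'
from h import *
from scipy.spatial.transform import Rotation as R
im=cv2.imread('pics/top0.png')
for a,c in blob('top',im,(24,150,120),(35,255,255)): print('yellow',a,c,ray('top',*c,.175))
s=cv2.imread('pics/scene0.png')
for a,c in blob('scene',s,(24,150,120),(35,255,255)): print('yellow scene',a,c,ray('scene',*c,.175))
g=ray('top',311,185,.105);rd=ray('top',421,165,.105);print(g,rd)
a=ray('top',340,340,.025);b=ray('top',442,322,.025);print('base',a,b)
for d in(g-rd,a-b):print('yaw',np.degrees(np.arctan2(-d[0],d[1])))
o=r.get_obs();print(R.from_rotvec(o['orientation']).as_matrix().round(3),o['tcp_pos'])
print('wash',ray('top',294,354,.16),'beaker',ray('top',497,278,.095))
E
```

```text
yellow 278 [395.95683453 315.66906475] [ 0.43832374 -0.09297757  0.175     ]
yellow scene 193 [246.85492228 187.17098446] [ 0.42785197 -0.09171244  0.175     ]
[0.71249151 0.0835379  0.105     ] [ 0.75797081 -0.1553411   0.105     ]
base [0.3678042  0.01615776 0.025     ] [ 0.41154328 -0.21633888  0.025     ]
yaw 10.779329513272751
yaw 10.654399547218956
[[ 0.924  0.383 -0.001]
 [ 0.383 -0.924  0.002]
 [-0.    -0.002 -1.   ]] [ 0.25816408 -0.62313781  0.25241429]
wash [0.3568284  0.11239302 0.16      ] beaker [ 0.51446223 -0.32037792  0.095     ]
```

Request:
{"name": "step_arm", "arguments": {"moves": [{"rz": 5.9, "gripper": 0.5}, {"rz": 5.9}, {"dx": 20, "dy": -35}, {"dx": 20, "dy": -35}, {"dx": 20, "dy": -35}, {"dx": 20, "dy": -35}, {"dx": 20, "dy": -35}, {"dx": 20, "dy": -35}, {"dx": 20, "dy": -35}, {"dx": 20, "dy": -35}, {"dx": 20, "dy": -35}, {"dx": 20, "dy": -35}, {"dx": 20, "dy": -35}, {"dx": 20, "dy": -35}, {"dx": 20, "dy": -35}, {"dx": 20, "dy": -35}, {"dx": 0}, {"dx": 0}]}}

```text
invalid input at $.moves[0]: expected keys rx, ry, rz, dx, dy, dz, gripper
```

```bash
python3 - <<'E'
from h import *
from scipy.spatial.transform import Rotation as R
o=r.get_obs();im=r.grab_frame('wrist');cv2.imwrite('pics/w1.png',im)
M=R.from_rotvec(o['orientation']).as_matrix();print(M.round(3),o['tcp_pos'],o['grip_width'],o['clock'])
for a,c in blob('wrist',im,(24,150,120),(35,255,255)):
    p=ray('wrist',*c,.175);print(a,c,p,'in tool mm',(M.T@(p-o['tcp_pos'])*1e3).round(1))
E
```

```text
[[ 0.924  0.383 -0.001]
 [ 0.383 -0.924  0.002]
 [-0.    -0.002 -1.   ]] [ 0.25816408 -0.62313781  0.25241429] 0.08540705493019196 0.1
```

View pics/w1.png

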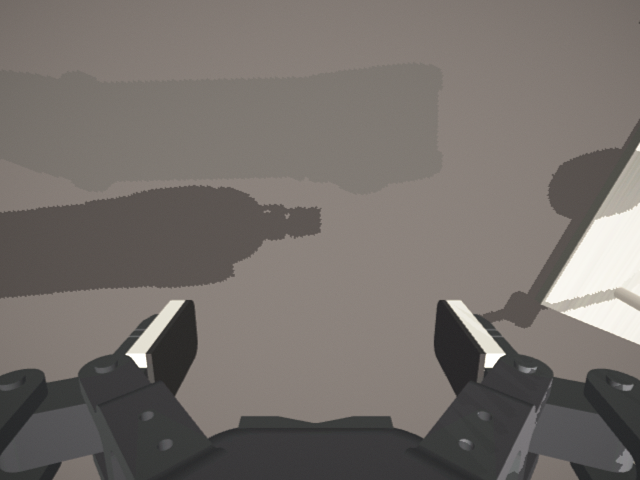

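The call was refused because every row needs all the keys, so the wrist view still shows the start pose: bare bench, a white object at the right edge and no knob.

Request:
{"name": "step_arm", "arguments": {"moves": [{"rx": 0, "ry": 0, "rz": 5.9, "dx": 0, "dy": 0, "dz": 0, "gripper": 0.5}, {"rx": 0, "ry": 0, "rz": 5.9, "dx": 0, "dy": 0, "dz": 0, "gripper": 0.5}, {"rx": 0, "ry": 0, "rz": 0, "dx": 20, "dy": -35, "dz": 0, "gripper": 0.5}, {"rx": 0, "ry": 0, "rz": 0, "dx": 20, "dy": -35, "dz": 0, "gripper": 0.5}, {"rx": 0, "ry": 0, "rz": 0, "dx": 20, "dy": -35, "dz": 0, "gripper": 0.5}, {"rx": 0, "ry": 0, "rz": 0, "dx": 20, "dy": -35, "dz": 0, "gripper": 0.5}, {"rx": 0, "ry": 0, "rz": 0, "dx": 20, "dy": -35, "dz": 0, "gripper": 0.5}, {"rx": 0, "ry": 0, "rz": 0, "dx": 20, "dy": -35, "dz": 0, "gripper": 0.5}, {"rx": 0, "ry": 0, "rz": 0, "dx": 20, "dy": -35, "dz": 0, "gripper": 0.5}, {"rx": 0, "ry": 0, "rz": 0, "dx": 20, "dy": -35, "dz": 0, "gripper": 0.5}, {"rx": 0, "ry": 0, "rz": 0, "dx": 20, "dy": -35, "dz": 0, "gripper": 0.5}, {"rx": 0, "ry": 0, "rz": 0, "dx": 20, "dy": -35, "dz": 0, "gripper": 0.5}, {"rx": 0, "ry": 0, "rz": 0, "dx": 20, "dy": -35, "dz": 0, "gripper": 0.5}, {"rx": 0, "ry": 0, "rz": 0, "dx": 20, "dy": -35, "dz": 0, "gripper": 0.5}, {"rx": 0, "ry": 0, "rz": 0, "dx": 20, "dy": -35, "dz": 0, "gripper": 0.5}, {"rx": 0, "ry": 0, "rz": 0, "dx": 20, "dy": -35, "dz": 0, "gripper": 0.5}, {"rx": 0, "ry": 0, "rz": 0, "dx": 0, "dy": 0, "dz": 0, "gripper": 0.5}, {"rx": 0, "ry": 0, "rz": 0, "dx": 0, "dy": 0, "dz": 0, "gripper": 0.5}]}}

```text
clock: 2.4
tcp_pos: [0.4421, -0.0907, 0.2531]
orientation: [3.128, 0.293, -0.001]
contact_force: [-1.0, -1.1, 0.1]
grip_width: 0.064
gripper_force: 0.0
```

```bash
python3 - <<'E'
from h import *
from scipy.spatial.transform import Rotation as R
o=r.get_obs();im=r.grab_frame('wrist');cv2.imwrite('pics/w2.png',im)
M=R.from_rotvec(o['orientation']).as_matrix();print(M.round(3),o['tcp_pos'],o['grip_width'],o['clock'])
for a,c in blob('wrist',im,(24,150,120),(35,255,255)):
    p=ray('wrist',*c,.175);print(a,c,p,'in tool mm',(M.T@(p-o['tcp_pos'])*1e3).round(1))
E
```

```text
[[ 0.983  0.186 -0.001]
 [ 0.186 -0.983 -0.   ]
 [-0.001  0.    -1.   ]] [ 0.44211476 -0.09068384  0.2531086 ] 0.0639934271012727 2.4
1221 [318.56511057 253.24160524] [ 0.4455928  -0.09172621  0.175     ] in tool mm [ 3.3  1.7 78.1]
```

View pics/w2.png

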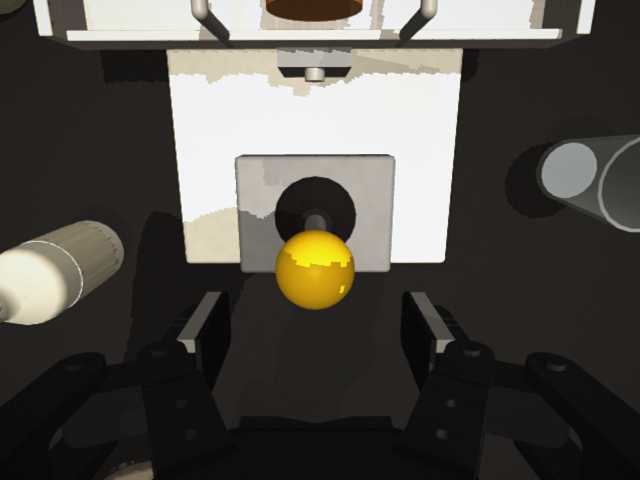

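The yellow knob, at (315,270), sits centred between the pads, with the wash bottle and beaker well clear. Next I lower over it and push toward +y (tool -y).

Request:
{"name": "step_arm", "arguments": {"moves": [{"rx": 0, "ry": 0, "rz": 0, "dx": 0, "dy": 1, "dz": 20, "gripper": 0.5}, {"rx": 0, "ry": 0, "rz": 0, "dx": 0, "dy": 0, "dz": 20, "gripper": 0.5}, {"rx": 0, "ry": 0, "rz": 0, "dx": 0, "dy": 0, "dz": 20, "gripper": 0.5}, {"rx": 0, "ry": 0, "rz": 0, "dx": 0, "dy": 0, "dz": 20, "gripper": 0.5}, {"rx": 0, "ry": 0, "rz": 0, "dx": 0, "dy": 0, "dz": 3, "gripper": 0.5}, {"rx": 0, "ry": 0, "rz": 0, "dx": 0, "dy": 0, "dz": 0, "gripper": 0.5}]}}

```text
clock: 3.2
tcp_pos: [0.4427, -0.0918, 0.1706]
orientation: [3.128, 0.291, -0.0]
contact_force: [-0.6, -0.8, -0.8]
grip_width: 0.0641
gripper_force: 0.0
```

Request:
{"name": "step_arm", "arguments": {"moves": [{"rx": 0, "ry": 0, "rz": 0, "dx": 0, "dy": -6, "dz": 0, "gripper": 0.5}, {"rx": 0, "ry": 0, "rz": 0, "dx": 0, "dy": -6, "dz": 0, "gripper": 0.5}, {"rx": 0, "ry": 0, "rz": 0, "dx": 0, "dy": -6, "dz": 0, "gripper": 0.5}, {"rx": 0, "ry": 0, "rz": 0, "dx": 0, "dy": -6, "dz": 0, "gripper": 0.5}, {"rx": 0, "ry": 0, "rz": 0, "dx": 0, "dy": -6, "dz": 0, "gripper": 0.5}, {"rx": 0, "ry": 0, "rz": 0, "dx": 0, "dy": -6, "dz": 0, "gripper": 0.5}, {"rx": 0, "ry": 0, "rz": 0, "dx": 0, "dy": -6, "dz": 0, "gripper": 0.5}, {"rx": 0, "ry": 0, "rz": 0, "dx": 0, "dy": -4, "dz": 0, "gripper": 0.5}, {"rx": 0, "ry": 0, "rz": 0, "dx": 0, "dy": 0, "dz": 0, "gripper": 0.5}, {"rx": 0, "ry": 0, "rz": 0, "dx": 0, "dy": 0, "dz": 0, "gripper": 0.5}, {"rx": 0, "ry": 0, "rz": 0, "dx": 0, "dy": 0, "dz": 0, "gripper": 0.5}, {"rx": 0, "ry": 0, "rz": 0, "dx": 0, "dy": 0, "dz": 0, "gripper": 0.5}, {"rx": 0, "ry": 0, "rz": 0, "dx": 0, "dy": 0, "dz": 0, "gripper": 0.5}, {"rx": 0, "ry": 0, "rz": 0, "dx": 0, "dy": 0, "dz": 0, "gripper": 0.5}, {"rx": 0, "ry": 0, "rz": 0, "dx": 0, "dy": 0, "dz": 0, "gripper": 0.5}, {"rx": 0, "ry": 0, "rz": 0, "dx": 0, "dy": 0, "dz": 0, "gripper": 0.5}]}}

```text
clock: 5.2
tcp_pos: [0.4347, -0.0473, 0.1705]
orientation: [3.126, 0.291, 0.002]
contact_force: [2.1, -7.8, 0.7]
grip_width: 0.0642
gripper_force: 4.1
```

```bash
python3 - <<'E'
from h import *
im=r.grab_frame('scene');cv2.imwrite('pics/s2.png',cv2.resize(im[150:350,120:420],None,fx=2.5,fy=2.5))
E
```

```text
(no output)
```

View pics/s2.png

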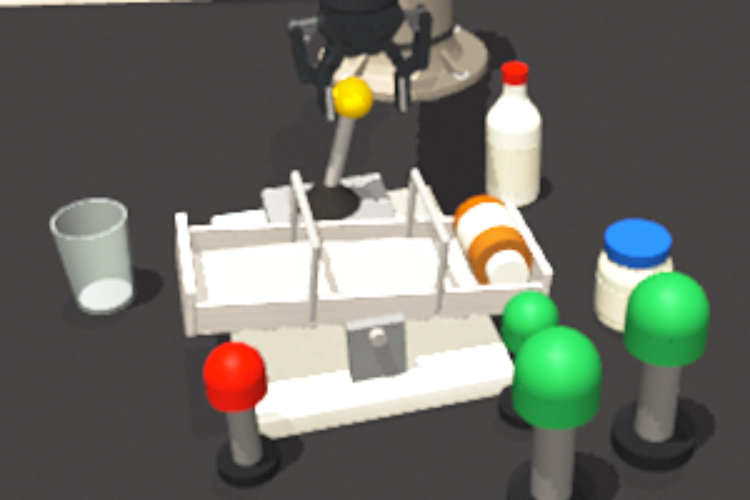

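The knob is pushed over and the bottle is past the hoop at the green end (crop 490,240). I'll hold a little longer and check that it lies still.

Request:
{"name": "step_arm", "arguments": {"moves": [{"rx": 0, "ry": 0, "rz": 0, "dx": 0, "dy": 0, "dz": 0, "gripper": 0.5}, {"rx": 0, "ry": 0, "rz": 0, "dx": 0, "dy": 0, "dz": 0, "gripper": 0.5}, {"rx": 0, "ry": 0, "rz": 0, "dx": 0, "dy": 0, "dz": 0, "gripper": 0.5}, {"rx": 0, "ry": 0, "rz": 0, "dx": 0, "dy": 0, "dz": 0, "gripper": 0.5}, {"rx": 0, "ry": 0, "rz": 0, "dx": 0, "dy": 0, "dz": 0, "gripper": 0.5}, {"rx": 0, "ry": 0, "rz": 0, "dx": 0, "dy": 0, "dz": 0, "gripper": 0.5}, {"rx": 0, "ry": 0, "rz": 0, "dx": 0, "dy": 0, "dz": 0, "gripper": 0.5}, {"rx": 0, "ry": 0, "rz": 0, "dx": 0, "dy": 0, "dz": 0, "gripper": 0.5}, {"rx": 0, "ry": 0, "rz": 0, "dx": 0, "dy": 0, "dz": 0, "gripper": 0.5}, {"rx": 0, "ry": 0, "rz": 0, "dx": 0, "dy": 0, "dz": 0, "gripper": 0.5}, {"rx": 0, "ry": 0, "rz": 0, "dx": 0, "dy": 0, "dz": 0, "gripper": 0.5}, {"rx": 0, "ry": 0, "rz": 0, "dx": 0, "dy": 0, "dz": 0, "gripper": 0.5}]}}

```text
clock: 6.75
tcp_pos: [0.4347, -0.0473, 0.1705]
orientation: [3.126, 0.291, 0.002]
contact_force: [2.4, -8.7, 1.8]
grip_width: 0.0638
gripper_force: 4.1
```

```bash
python3 - <<'E'
from h import *
f=[]
for i in range(8):
    f.append(r.grab_frame('scene').astype(int))
d=abs(f[7]-f[0]).max(2);print('changed px',(d>25).sum(),'bottle area',(d[220:275,290:345]>25).sum())
b=blob('top',r.grab_frame('top'),(8,180,80),(20,255,255));
for a,c in b:print(a,c,ray('top',*c,.13))
E
```

```text
changed px 0 bottle area 0
201 [316.33830846 229.56218905] [0.61358131 0.07024149 0.13      ]
67 [315.02985075 257.10447761] [0.55516844 0.07240318 0.13      ]
```

The bottle is still and in the green bay. Now I release the stick gently, lift clear and check.

Request:
{"name": "step_arm", "arguments": {"moves": [{"rx": 0, "ry": 0, "rz": 0, "dx": 0, "dy": 4, "dz": 0, "gripper": 0.5}, {"rx": 0, "ry": 0, "rz": 0, "dx": 0, "dy": 4, "dz": 0, "gripper": 0.5}, {"rx": 0, "ry": 0, "rz": 0, "dx": 0, "dy": 4, "dz": 0, "gripper": 0.5}, {"rx": 0, "ry": 0, "rz": 0, "dx": 0, "dy": 4, "dz": 0, "gripper": 0.5}, {"rx": 0, "ry": 0, "rz": 0, "dx": 0, "dy": 4, "dz": 0, "gripper": 0.5}, {"rx": 0, "ry": 0, "rz": 0, "dx": 0, "dy": 4, "dz": 0, "gripper": 0.5}, {"rx": 0, "ry": 0, "rz": 0, "dx": 0, "dy": 4, "dz": 0, "gripper": 0.5}, {"rx": 0, "ry": 0, "rz": 0, "dx": 0, "dy": 4, "dz": 0, "gripper": 0.5}, {"rx": 0, "ry": 0, "rz": 0, "dx": 0, "dy": 4, "dz": 0, "gripper": 0.5}, {"rx": 0, "ry": 0, "rz": 0, "dx": 0, "dy": 4, "dz": 0, "gripper": 0.5}, {"rx": 0, "ry": 0, "rz": 0, "dx": 0, "dy": 4, "dz": 0, "gripper": 0.5}, {"rx": 0, "ry": 0, "rz": 0, "dx": 0, "dy": 2, "dz": 0, "gripper": 0.5}, {"rx": 0, "ry": 0, "rz": 0, "dx": 0, "dy": 0, "dz": 0, "gripper": 0.5}, {"rx": 0, "ry": 0, "rz": 0, "dx": 0, "dy": 0, "dz": -15, "gripper": 0.5}, {"rx": 0, "ry": 0, "rz": 0, "dx": 0, "dy": 0, "dz": -20, "gripper": 0.5}, {"rx": 0, "ry": 0, "rz": 0, "dx": 0, "dy": 0, "dz": -25, "gripper": 0.5}, {"rx": 0, "ry": 0, "rz": 0, "dx": 0, "dy": 0, "dz": -30, "gripper": 0.5}, {"rx": 0, "ry": 0, "rz": 0, "dx": 0, "dy": 0, "dz": -20, "gripper": 0.5}, {"rx": 0, "ry": 0, "rz": 0, "dx": 0, "dy": 0, "dz": 0, "gripper": 0.5}, {"rx": 0, "ry": 0, "rz": 0, "dx": 0, "dy": 0, "dz": 0, "gripper": 0.5}]}}

```text
clock: 9.7
tcp_pos: [0.4423, -0.091, 0.2801]
orientation: [-3.128, -0.293, 0.001]
contact_force: [-0.4, 0.5, -0.2]
grip_width: 0.0638
gripper_force: 0.0
```

```bash
python3 - <<'E'
from h import *
im=r.grab_frame('scene');cv2.imwrite('pics/s3.png',cv2.resize(im[150:350,120:420],None,fx=2.5,fy=2.5))
for i in range(6): b=r.grab_frame('scene')
print((abs(im.astype(int)-b).max(2)>25).sum())
for a,c in blob('scene',b,(24,150,120),(35,255,255)): print('yellow scene',a,c)
E
```

```text
93
yellow scene 174 [248.13793103 187.6954023 ]
```

View pics/s3.png

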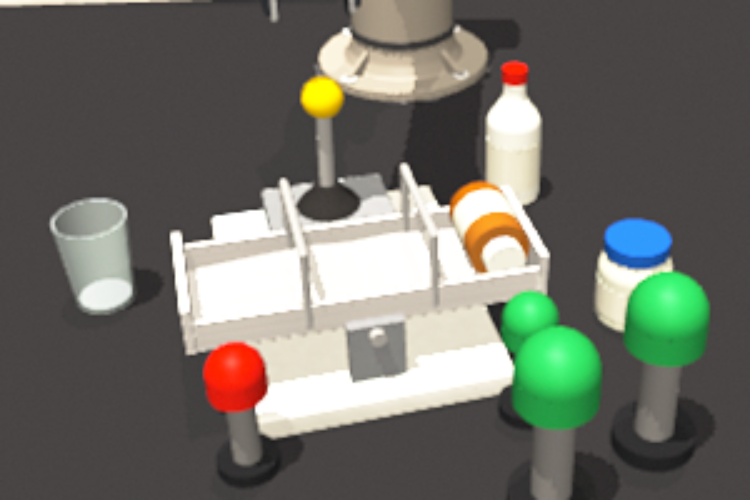

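The stick is upright and the bottle is in the green bay (crop 490,235). A few pixels were still changing, so I'll let it settle before handing in.

Request:
{"name": "step_arm", "arguments": {"moves": [{"rx": 0, "ry": 0, "rz": 0, "dx": 0, "dy": 0, "dz": 0, "gripper": 0.5}, {"rx": 0, "ry": 0, "rz": 0, "dx": 0, "dy": 0, "dz": 0, "gripper": 0.5}, {"rx": 0, "ry": 0, "rz": 0, "dx": 0, "dy": 0, "dz": 0, "gripper": 0.5}, {"rx": 0, "ry": 0, "rz": 0, "dx": 0, "dy": 0, "dz": 0, "gripper": 0.5}, {"rx": 0, "ry": 0, "rz": 0, "dx": 0, "dy": 0, "dz": 0, "gripper": 0.5}, {"rx": 0, "ry": 0, "rz": 0, "dx": 0, "dy": 0, "dz": 0, "gripper": 0.5}, {"rx": 0, "ry": 0, "rz": 0, "dx": 0, "dy": 0, "dz": 0, "gripper": 0.5}, {"rx": 0, "ry": 0, "rz": 0, "dx": 0, "dy": 0, "dz": 0, "gripper": 0.5}, {"rx": 0, "ry": 0, "rz": 0, "dx": 0, "dy": 0, "dz": 0, "gripper": 0.5}, {"rx": 0, "ry": 0, "rz": 0, "dx": 0, "dy": 0, "dz": 0, "gripper": 0.5}, {"rx": 0, "ry": 0, "rz": 0, "dx": 0, "dy": 0, "dz": 0, "gripper": 0.5}, {"rx": 0, "ry": 0, "rz": 0, "dx": 0, "dy": 0, "dz": 0, "gripper": 0.5}]}}

```text
clock: 11.55
tcp_pos: [0.4427, -0.0911, 0.2803]
orientation: [3.128, 0.293, 0.0]
contact_force: [0.2, -0.7, 0.2]
grip_width: 0.064
gripper_force: 0.0
```

```bash
python3 - <<'E'
from h import *
f=[r.grab_frame('scene').astype(int) for i in range(8)]
n=(abs(f[7]-f[0]).max(2)>25).sum();print(n)
for a,c in blob('top',r.grab_frame('top'),(8,180,80),(20,255,255)):print(a,c,ray('top',*c,.13))
if n<10: print(r.hand_in())
E
```

```text
0
94 [324.59574468 227.64893617] [0.61780201 0.05276182 0.13      ]
105 [311.74285714 229.86666667] [0.61284858 0.07998864 0.13      ]
64 [316.46875 256.71875] [0.55601358 0.06936706 0.13      ]
the job is handed in; nothing more can be done
None
```

I pushed the stick over to the green post's end until the bottle lay still in that bay, then let it spring back to centre; the gripper is clear and the job is handed in at about 12 s, with no verdict returned.

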